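Hook the chip tray out from under the brake lathe

ROBOT

A 6-joint arm with a two-finger parallel gripper is mounted at the origin on the work surface. World frame = base frame: x ahead of the robot, y to its left, z up, the work surface at z = 0. Lengths are in m, angles in rad, forces in N, time in s.
With the tool pointing down it reaches from about 0.375 to 0.9 m from the base axis. Payload 3.1 kg.
Tool frame: the origin (TCP) lies on the centre line of the jaws, within the pads' length; the fingertips stand 19 mm ahead of it and the grasp point (between the pads) is the TCP; y points along the fingers, x is the direction in which the jaws open and shut, and the axes are right-handed (so a half turn about y gives the same grasp; the last joint's range is limited). The gripper opens to 87 mm and grips with 3 to 60 N. Pads are 19 mm wide; open, the fingers measure 117 mm over their backs; the gripper's body (75 mm by 190 mm) begins 51 mm behind the grasp point.
Start: joints at [-1.294, 0.527, 1.433, -0, 1.181, -0.178], TCP at [0.275, -0.561, 0.242] pointing down, gripper open.
Joint ranges: [-3.08, 3.08], [-0.75, 2.2], [0.22, 2.44], [-1.43, 4.57], [0, 2.65], [-2.85, 2.85]. Speed limits (rad/s): [2.79, 2.79, 3.14, 3.14, 3.14, 3.14].

INTERFACE

Orientations are given as a 3x3 rotation matrix whose columns are the frame's x, y, z axes.
In Python, from station import manip gives the robot as it stands. The module is installed in compiled form; this text tells all that it offers.
- The arm moves only by the tool carry_out, never from a script. Its argument "targets" is a list of rows, each a list of 3 entries, a list of its own where there are three numbers: the shift along the tool's x, y, z in m, then the turn, a rotation vector about the tool's x, y, z in rad, then the gripper's target within -1 to 1 (fully open at 1, half-way at 0, shut at -1). In form: [[[dx, dy, dz], [ax, ay, az], gripper], ...]. A call has 1 to 12 rows; each row shifts and turns the pose as measured when the row begins, along the tool's axes as they then stand; what a row does not reach is not made up. A row lasts 1/8 s, in which the tool goes at most 62.5 mm and 10.7 degrees, less where a joint would pass 70% of its speed; a pose out of reach is approached as far as the arm can. A call is refused whole if a number of a shift passes 0.0625 or a number of a turn 0.188, either way. A call with a gripper value outside its range is refused whole. The fingers move at their own pace and stop on an object; "grip_force" is the grip in N (left out, the last holds). Time passes only in rows, so rows that do not move let the fingers close. It gives the time, the measured TCP pose, the force and the opening at its end, in the units of the state.
- manip.state(): the state, without advancing time (a new reading comes with each control period).
- manip.get_image(name): name is "scene" or "top"; returns (picture, depth): 420x560x3 uint8, blue, green, red; 420x560 float32, m along the optical axis (not along the pixel's ray), 0 where there is no reading.
- manip.get_calibration(name): a dict with "camera_matrix" (3x3 intrinsics, pixels), "origin" and "attitude" of the camera in the world. Camera axes: x right, y up, looking along -z (the intrinsics and any distortion apply to the point x, -y, -z); pixel columns grow to the right and rows downward; lengths in m; the calibration is good to about 2 mm. A picture is of the moment at which its call begins. get_calibration takes no time and is no camera call.
- manip.finish_job(): hands the job in, once; it reports no verdict.
The state is a dict: "clock": time; "q": joint angles; "joint_velocities": joint speeds; "effort": joint torques, N m; "ee_pos": TCP position; "tcp_rot": TCP orientation; "wrist_force": force on the tool from outside, world axes, zero at the start; "wrist_torque": the same for the moment, N m; "width": finger opening in m.
Only numpy, scipy, OpenCV 4.12 (cv2) and the standard library are available. Lean on these libraries where they do the work, as an engineer would, in place of code of your own. Each camera call takes 0.05 s, during which the arm holds its last target.

TASK

The chip tray under the brake lathe, with two worn brake pads thrown in it, has to come out so that it can be carried off and emptied. Take the chip hook, catch its upturned toe from below in the pull eye on the tray's front, lift the tray's front edge over the retaining strip and draw the tray all the way out onto the bench in front of the lathe, without wrenching it against the lathe, touching it with the arm or gripper, or spilling the pads. Set it down flat, unhook, lay the chip hook down on the bench without dropping it, and leave the other things where they are.

Things in the scene. Friction and masses are not known exactly. Their poses are not given: they have to be found in the camera images.
- lathe: Bench brake lathe, fixed, grey, 410 wide, 310 deep, 620 mm high with its lamp. Origin: centre of its base on the bench; x points to its back, y along its width, z up. Its base is two pods with an open bay between, 170 wide, 140 mm high, floored by the bench; pods and bed end at own x = -0.155. Nothing stands higher than 22 mm in front of that (the handwheel, 295 mm up, apart). Rear stop in the bay at own x = 0.031.
- strip (a point): Middle of the top edge of the retaining strip across the foot of the bay's mouth: 10 mm high, 5 mm thick, 170 mm long, at own x = -0.177 to -0.172 of the lathe. Axes as the lathe's.
- tray: Open chip tray, bare sheet steel, loose, 170 (x) x 150 (y) x 100 mm high, walls 3 mm, about 0.45 kg plus two pads (all +-33%). Origin: centre of its underside; x points into the bay as the lathe's does; front wall at own x = -0.085. It starts in the bay on the bench, its front 5 to 21 mm behind the strip. Pulled level it runs against the strip, and pulled hard it tips.
- tray_front (a point): Middle of the tray's front lower edge (own x = -0.085, z = 0 of the tray); axes as the tray's. Its height above the bench tells how far the front is lifted.
- eye_pin (a point): Axis, at mid-height of the link, of the upright pin in the clevis on the tray's front, 12 mm before the wall, 62.5 mm above the underside; axes as the tray's. A folding pull eye swings level on it: an 8 mm thick flat link ending in a ring 44 mm outside, 24 mm inside, ring centre 48 mm from the pin, up to 66 degrees to either side of straight out. It cannot be lifted on its pin.
- hook: Chip hook, 204 mm long, 0.24 kg, loose, lying on the bench toe up: black flat-sided handle 90 (x) x 24 (y) x 30 mm high, ferrule to own x = 0.056, then a 7 mm round shank straight on, its axis 15 mm above the underside, with a toe bent straight up at its end (own x = 0.155). Origin: centre of the handle's underside. Centre of mass near own x = 0.012. It may twist in the grip under load.
- hook_toe (a point): Tip of the toe: 19 mm above the shank's axis, own x = 0.155, 34 mm above the hook's underside; axes as the hook's. The pull eye's angle is not reported: it may stand anywhere up to 63 degrees to either side and has to be felt for with the toe (or seen). Its hinge is stiff: about 2 N at the ring swings it, and it stays where it is left.
- pad_a: Worn brake pad, 105 x 44 x 11 mm, 0.15 kg, lying loose in the tray towards the back. Origin: centre of its underside.
- pad_b: Worn brake pad, 105 x 44 x 11 mm, 0.15 kg, lying loose in the tray towards the front. Origin: centre of its underside.
- cone: Bystander: steel centring cone, 72 mm across, 62 mm high, standing in front of the lathe's +y pod. Origin: centre of its underside.
- can: Bystander: white spray can, 64 mm across, 170 mm high, standing in front of the lathe's -y pod. Origin: centre of its underside.
- mallet: Bystander: mallet, 240 mm long, lying on the bench to the robot's right. Origin: on its handle's line.
There are look-alikes about, which are no part of the job. Of the things like the hook, leave any that is brown; of the rest the larger one is meant.

How it is judged:
By the outcome, as a careful person would: the job done as asked, in the order asked, and still so for the second after the job is handed in, with the robot touching nothing.
It also fails if it takes over 67 s, if anything falls off the work surface, if the arm or the gripper's body presses on something with over 40 N, if the wrist force passes 120 N, or if a joint passes its speed limit or range.

## Working session

There is one attempt and no reset: what is moved stays moved. The work goes in short steps, Python scripts to look and compute and a tool call to move; the robot and the scene stay as the last step left them, time stands still between calls to the robot, and variables do not carry over. Pictures are saved under pics/ and viewed, and the job is handed in when it is done.

Besides the shell and the picture viewer there is one more tool, called after ">>>" as name(argument=value, ...), one argument or row to a line, values as JSON. carry_out: Moves the arm, as the interface text tells. Its arguments: {"type":"object","properties":{"targets":{"type":"array"},"grip_force":{"type":"number"}},"required":["targets"]}

```bash
mkdir -p pics; ls; cat > h.py <<'E'
import numpy as np, cv2
from station import manip
def grab(tag):
    out={}
    for n in ("scene","top"):
        im,d=manip.get_image(n); cv2.imwrite(f"pics/{tag}_{n}.png",im); np.save(f"pics/{tag}_{n}.npy",d); out[n]=(im,d)
    return out
def cal(n):
    c=manip.get_calibration(n); return np.array(c["camera_matrix"]),np.array(c["origin"]),np.array(c["attitude"]),c
def unproj(n,d,u=None,v=None):
    K,o,R,_=cal(n)
    if u is None:
        v,u=np.mgrid[:d.shape[0],:d.shape[1]]; z=d
    else: z=d
    p=np.stack([(u-K[0,2])/K[0,0]*z,-(v-K[1,2])/K[1,1]*z,-z],-1)
    return p@R.T+o
def proj(n,P):
    K,o,R,_=cal(n); p=(np.atleast_2d(P)-o)@R
    return np.stack([K[0,0]*p[:,0]/-p[:,2]+K[0,2],K[1,1]*-p[:,1]/-p[:,2]+K[1,2]],-1)
E
python3 - <<'E'
from h import *
np.set_printoptions(precision=4,suppress=True)
grab("a")
for n in("scene","top"): print(cal(n)[3])
print(manip.state())
E
```

```text
pics
{'camera_matrix': array([[398.1427,   0.    , 277.074 ],
       [  0.    , 398.1427, 210.6316],
       [  0.    ,   0.    ,   1.    ]]), 'origin': array([ 0.7105, -0.5057,  0.8723]), 'attitude': array([[ 0.9552, -0.235 ,  0.1801],
       [ 0.2959,  0.7767, -0.5561],
       [-0.0092,  0.5845,  0.8114]])}
{'camera_matrix': array([[508.9179,   0.    , 277.6027],
       [  0.    , 508.9179, 202.8656],
       [  0.    ,   0.    ,   1.    ]]), 'origin': array([ 0.4745, -0.0005,  1.6048]), 'attitude': array([[ 0.0027,  0.9983, -0.0591],
       [-1.    ,  0.0026, -0.0022],
       [-0.0021,  0.0591,  0.9983]])}
{'clock': 0.1, 'q': array([-1.2935,  0.5284,  1.4338,  0.    ,  1.1814, -0.1785]), 'joint_velocities': array([ 0.0004, -0.0038, -0.0028,  0.0003,  0.0014,  0.0005]), 'effort': array([ -0.0002, -44.0986, -17.7151,   0.0635,   0.0534,  -0.    ]), 'ee_pos': array([ 0.275 , -0.5606,  0.2406]), 'tcp_rot': array([[ 0.4401, -0.0005,  0.8979],
       [-0.8979,  0.0019,  0.4401],
       [-0.0019, -1.    ,  0.0004]]), 'wrist_force': array([-0.3832, -0.8505, -0.5856]), 'wrist_torque': array([ 0.0588, -0.03  , -0.017 ]), 'width': 0.08722762731944135}
```

View pics/a_scene.png

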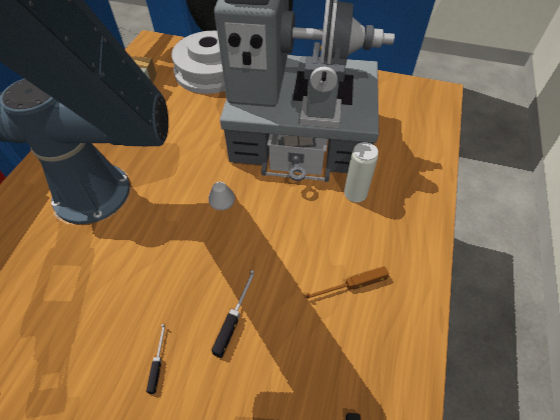

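View pics/a_top.png

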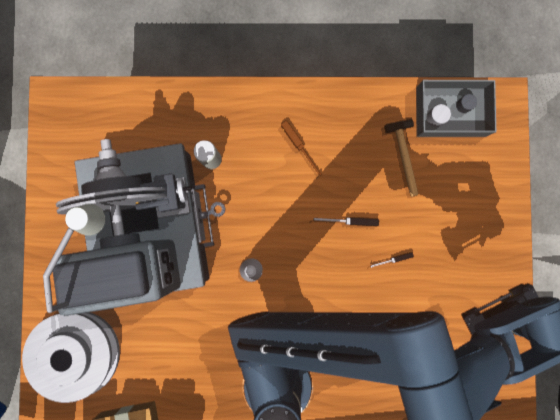

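```bash
python3 - <<'E'
from h import *
np.set_printoptions(precision=4,suppress=True)
s=cv2.imread("pics/a_scene.png");t=cv2.imread("pics/a_top.png")
cv2.imwrite("pics/b1.png",cv2.resize(s[250:400,130:280],None,fx=4,fy=4,interpolation=cv2.INTER_CUBIC))
cv2.imwrite("pics/b2.png",cv2.resize(s[110:220,200:390],None,fx=4,fy=4,interpolation=cv2.INTER_CUBIC))
cv2.imwrite("pics/b3.png",cv2.resize(t[170:290,160:300],None,fx=5,fy=5,interpolation=cv2.INTER_CUBIC))
ds=np.load("pics/a_scene.npy");dt=np.load("pics/a_top.npy")
Ps=unproj("scene",ds);Pt=unproj("top",dt)
for n,P,im in(("s",Ps,s),("t",Pt,t)):
    # table check
    pts=[(150,250),(420,250),(330,380)] if n=="s" else [(300,100),(240,340),(340,250)]
    for u,v in pts: print(n,u,v,P[v,u])
for u,v in[(232,330),(238,305),(252,272),(155,375),(221,190),(363,160),(297,173),(348,285)]: print("s",u,v,Ps[v,u])
for u,v in[(362,221),(345,221),(312,219),(400,257),(250,270),(207,152),(218,210),(224,197),(405,150)]: print("t",u,v,Pt[v,u])
E
```

```text
s 150 250 [ 0.2455 -0.118  -0.0002]
s 420 250 [0.896  0.0779 0.0027]
s 330 380 [ 0.749  -0.2883  0.0017]
t 300 100 [ 0.8974 -0.0674  0.0062]
t 240 340 [0.2137 0.0931 0.3463]
t 340 250 [ 0.4218 -0.1927  0.0053]
s 232 330 [ 0.5235 -0.2568  0.0256]
s 238 305 [ 0.5141 -0.1968  0.0176]
s 252 272 [ 0.5203 -0.116   0.032 ]
s 155 375 [ 0.4067 -0.3887  0.0236]
s 221 190 [0.3697 0.0729 0.0588]
s 363 160 [0.7069 0.1848 0.1623]
s 297 173 [0.5326 0.2364 0.0008]
s 348 285 [ 0.742  -0.0767  0.0191]
t 362 221 [ 0.512  -0.2573  0.0349]
t 345 221 [ 0.5124 -0.2078  0.013 ]
t 312 219 [ 0.5187 -0.1055  0.0007]
t 400 257 [ 0.4009 -0.3779  0.0147]
t 250 270 [0.3627 0.0857 0.0591]
t 207 152 [0.704  0.2041 0.1676]
t 218 210 [0.5461 0.1905 0.0054]
t 224 197 [ 0.5877  0.1728 -0.0015]
t 405 150 [ 0.734  -0.394   0.0287]
```

View pics/b1.png

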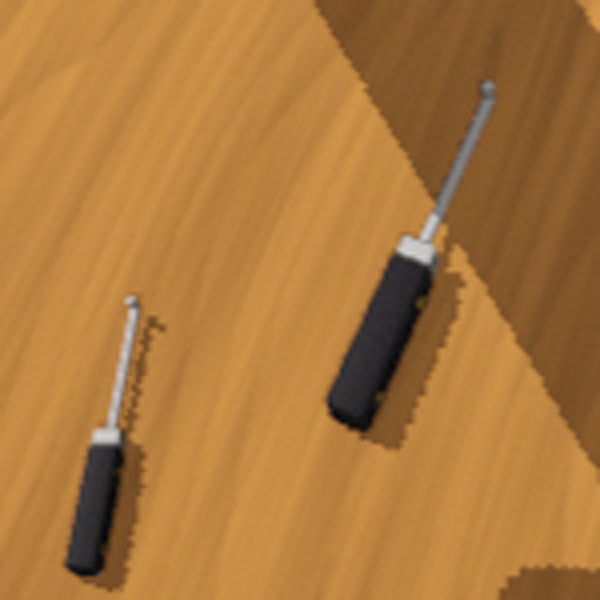

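View pics/b2.png

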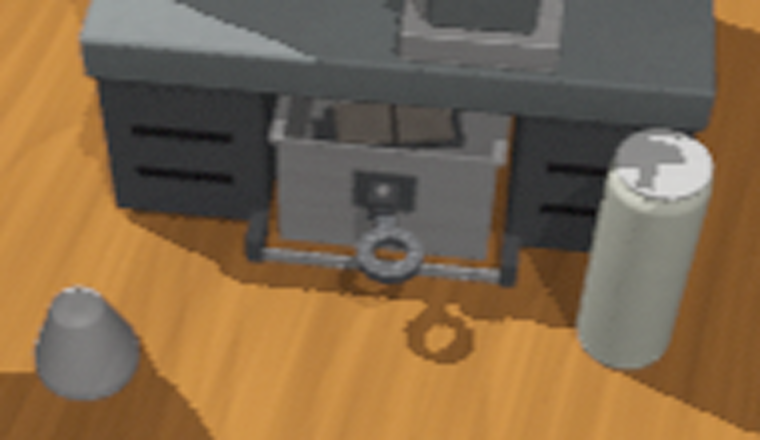

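View pics/b3.png

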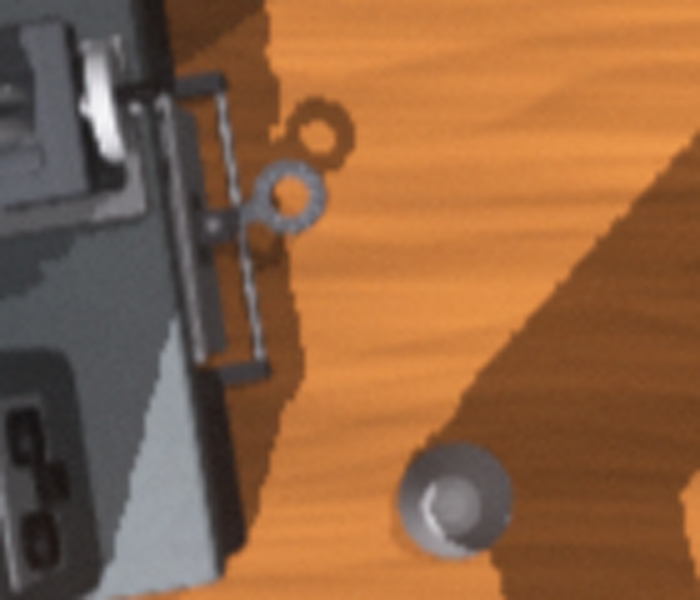

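```bash
cat >> h.py <<'E'
def ray(n,u,v,z):
    K,o,R,_=cal(n)
    d=R@np.array([(u-K[0,2])/K[0,0],-(v-K[1,2])/K[1,1],-1.])
    return o+d*(z-o[2])/d[2]
def tri(us,vs,ut,vt):
    A=[];b=[]
    for n,u,v in(("scene",us,vs),("top",ut,vt)):
        K,o,R,_=cal(n); d=R@np.array([(u-K[0,2])/K[0,0],-(v-K[1,2])/K[1,1],-1.]); d/=np.linalg.norm(d)
        M=np.eye(3)-np.outer(d,d);A.append(M);b.append(M@o)
    x=np.linalg.lstsq(np.vstack(A),np.hstack(b),rcond=None)[0]
    return x
E
python3 - <<'E'
from h import *
np.set_printoptions(precision=4,suppress=True)
c=lambda x,y,f,u,v:((x+.5)/f-.5+u,(y+.5)/f-.5+v)
rs=c(390,252,4,200,110); rt=c(290,197,5,160,170)
print("ring tri",tri(*rs,*rt),ray("scene",*rs,.0625),ray("top",*rt,.0625))
# strip ends (top edge z=.01)
for p in[(223,95),(262,360)]:print("strip top",ray("top",*c(*p,5,160,170),.010))
for p in[(258,250),(505,277)]:print("strip scene",ray("scene",*c(*p,4,200,110),.010))
for p in[(218,225)]:print("pin top",ray("top",*c(*p,5,160,170),.075))
print("pin scene", ray("scene",*c(380,210,4,200,110),.0625))
# hook: toe tip, handle ends
print("toe scene",ray("scene",*c(487,88,4,130,250),.034),"ferrule",ray("scene",*c(417,250,4,130,250),.025),"end",ray("scene",*c(352,408,4,130,250),.025))
# handle mask in depth (top)
t=cv2.imread("pics/a_top.png");P=unproj("top",np.load("pics/a_top.npy"))
m=(t.max(2)<60);m[:210]=0;m[235:]=0;m[:,:340]=0;m[:,390:]=0
v,u=np.nonzero(m);print(len(v),u.min(),u.max(),v.min(),v.max(),np.median(P[m][:,2]))
Q=np.array([ray("top",a,b,.03) for a,b in zip(u,v)])
print(cv2.minAreaRect((Q[:,:2]*1000).astype(np.float32)))
P=unproj("scene",np.load("pics/a_scene.npy"));s=cv2.imread("pics/a_scene.png")
m=(s.max(2)<60);m[:308]=0;m[360:]=0;m[:,:208]=0;m[:,245:]=0
Q=P[m];print(len(Q));Q=Q[Q[:,2]>.022];print(cv2.minAreaRect((Q[:,:2]*1000).astype(np.float32)),np.percentile(Q[:,2],[10,50,90]))
cv2.imwrite("pics/c1.png",cv2.resize(t[195:245,300:395],None,fx=8,fy=8,interpolation=cv2.INTER_CUBIC))
E
```

```text
ring tri [0.546  0.1846 0.0636] [0.5452 0.1853 0.0625] [0.5466 0.185  0.0625]
strip top [0.6132 0.234  0.01  ]
strip top [0.447  0.2078 0.01  ]
strip scene [0.4433 0.2046 0.01  ]
strip scene [0.6185 0.231  0.01  ]
pin top [0.5291 0.2266 0.075 ]
pin scene [0.5284 0.2201 0.0625]
toe scene [ 0.519  -0.1165  0.034 ] ferrule [ 0.5129 -0.2178  0.025 ] end [ 0.511  -0.3083  0.025 ]
132 351 377 218 224 0.029780806528972414
((511.2633056640625, -264.22515869140625), (81.44983673095703, 17.72657585144043), 85.38130187988281)
505
((586.746826171875, -380.7922058105469), (66.7978515625, 345.33624267578125), 33.79705047607422) [0.0272 0.0298 0.0321]
```

View pics/c1.png

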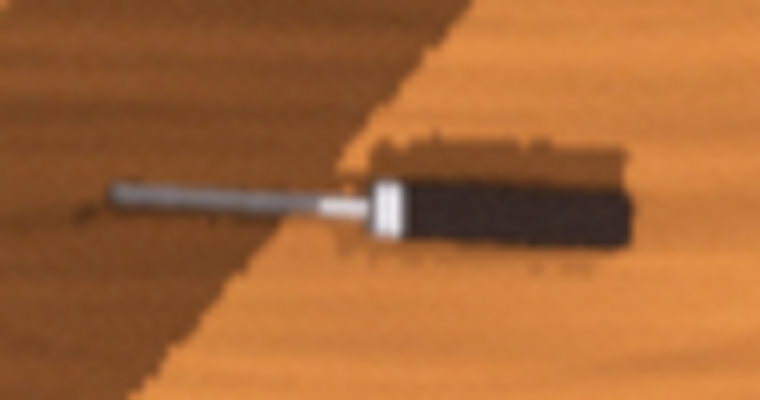

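```bash
cat >> h.py <<'E'
from scipy.spatial.transform import Rotation as Ro
def goalR(yaw,pitch=0):  # tool z horizontal toward yaw, y down; pitch>0 raises toe (tool z)
    z=np.array([np.cos(yaw),np.sin(yaw),0]);y=np.array([0,0,-1.]);x=np.cross(y,z)
    return np.stack([x,y,z],1)@Ro.from_rotvec([pitch,0,0]).as_matrix()
def plan(pg,Rg,n,p=None,R=None):
    s=manip.state()
    p=np.array(s["ee_pos"]) if p is None else p; R=np.array(s["tcp_rot"]) if R is None else R
    w=Ro.from_matrix(R.T@Rg).as_rotvec()/n
    out=[]
    for i in range(n):
        d=R.T@((pg-p)/(n-i)); out.append([[round(float(x),4) for x in d],[round(float(x),4) for x in w]])
        p=p+R@d; R=R@Ro.from_rotvec(w).as_matrix()
    for r in out: print(r)
    return p,R
E
python3 - <<'E'
from h import *
np.set_printoptions(precision=4,suppress=True)
c=lambda x,y,f,u,v:((x+.5)/f-.5+u,(y+.5)/f-.5+v)
for nm,p,z in(("end",(633,218),.015),("ferr",(375,208),.02),("toe",(112,195),.03)):print(nm,ray("top",*c(*p,8,300,195),z))
for nm,p,z in(("toe",(487,88),.034),("ferr edge",(417,238),.03),("end edge",(345,425),.012)):print(nm,ray("scene",*c(*p,4,130,250),z))
print("brown toe",ray("top",320,173,.03))
yaw=np.deg2rad(87.2)
p,R=plan(np.array([.513,-.235,.12]),goalR(yaw),8)
E
```

```text
end [ 0.5101 -0.3126  0.015 ]
ferr [ 0.5136 -0.2114  0.02  ]
toe [ 0.5181 -0.1084  0.03  ]
toe [ 0.519  -0.1165  0.034 ]
ferr edge [ 0.5116 -0.213   0.03  ]
end edge [ 0.5078 -0.3146  0.012 ]
brown toe [ 0.661  -0.1286  0.03  ]
[[-0.0234, 0.0151, 0.0446], [-0.0002, -0.1333, -0.0002]]
[[-0.0173, 0.0151, 0.0473], [-0.0002, -0.1333, -0.0002]]
[[-0.0108, 0.0151, 0.0492], [-0.0002, -0.1333, -0.0002]]
[[-0.0042, 0.0151, 0.0502], [-0.0002, -0.1333, -0.0002]]
[[0.0025, 0.0151, 0.0503], [-0.0002, -0.1333, -0.0002]]
[[0.0092, 0.0151, 0.0496], [-0.0002, -0.1333, -0.0002]]
[[0.0157, 0.0151, 0.0479], [-0.0002, -0.1333, -0.0002]]
[[0.0219, 0.0151, 0.0454], [-0.0002, -0.1333, -0.0002]]
```

>>> carry_out(
  targets=[
    [[-0.023,0.015,0.045],[0,-0.133,0],1],
    [[-0.017,0.015,0.047],[0,-0.133,0],1],
    [[-0.011,0.015,0.049],[0,-0.133,0],1],
    [[-0.004,0.015,0.05],[0,-0.133,0],1],
    [[0.003,0.015,0.05],[0,-0.133,0],1],
    [[0.009,0.015,0.05],[0,-0.133,0],1],
    [[0.016,0.015,0.048],[0,-0.133,0],1],
    [[0.022,0.015,0.042],[0,-0.133,0],1],
    [[0,0,0],[0,0,0],1],
  ],
  grip_force=60,
)

```text
clock: 1.23
ee_pos: [0.5145, -0.2284, 0.1139]
tcp_rot: [[1.0, -0.003, 0.019], [-0.019, 0.002, 1.0], [-0.003, -1.0, 0.001]]
wrist_force: [-0.3, 0.4, -0.1]
width: 0.0872
```

```bash
python3 - <<'E'
from h import *
grab("d")
s=manip.state();print(s["clock"],s["ee_pos"],s["wrist_force"])
yaw=np.deg2rad(87.2)
plan(np.array([.5125,-.2385,.021]),goalR(yaw),4)
i=cv2.imread("pics/d_scene.png");cv2.imwrite("pics/d2.png",cv2.resize(i[200:400,130:330],None,fx=3,fy=3))
E
```

```text
1.325 [ 0.51403596 -0.2314211   0.11495994] [ 0.07328707 -0.14879442  0.40769322]
[[-0.0003, 0.0235, -0.0018], [0.0002, 0.0063, -0.0004]]
[[-0.0003, 0.0235, -0.0018], [0.0002, 0.0063, -0.0004]]
[[-0.0003, 0.0235, -0.0018], [0.0002, 0.0063, -0.0004]]
[[-0.0003, 0.0235, -0.0018], [0.0002, 0.0063, -0.0004]]
```

View pics/d2.png

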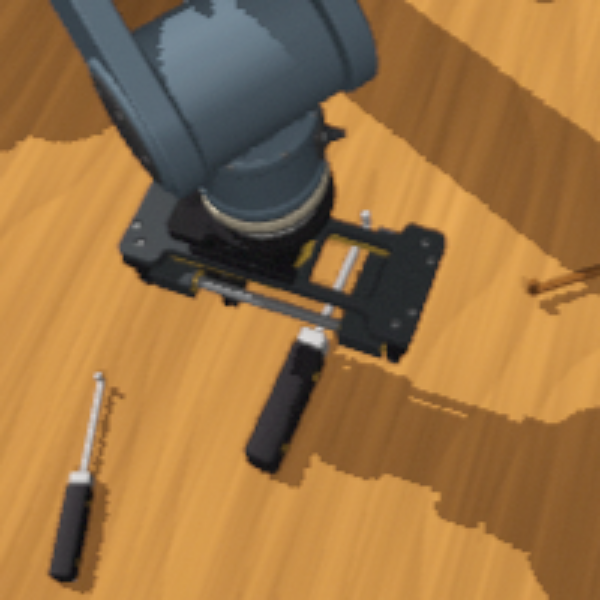

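>>> carry_out(
  targets=[
    [[-0.001,0.03,-0.004],[0,0.02,0],1],
    [[0,0.03,-0.003],[0,0,0],1],
    [[0,0.024,0],[0,0,0],1],
    [[0,0.007,0],[0,0,0],1],
    [[0,0,0],[0,0,0],1],
  ],
)

```text
clock: 1.95
ee_pos: [0.5124, -0.2479, 0.0251]
tcp_rot: [[0.998, 0.005, 0.057], [-0.057, -0.007, 0.998], [0.005, -1.0, -0.007]]
wrist_force: [0.0, -0.0, 0.2]
width: 0.0872
```

```bash
python3 - <<'E'
from h import *
plan(np.array([.5125,-.2385,.021]),goalR(np.deg2rad(87.2)),1)
E
```

```text
[[-0.0004, 0.004, 0.0094], [0.0068, -0.008, 0.0053]]
```

>>> carry_out(
  targets=[
    [[0,0.004,0.009],[0.006,-0.007,0.005],1],
    [[0,0,0],[0,0,0],1],
    [[0,0,0],[0,0,0],1],
  ],
)

```text
clock: 2.33
ee_pos: [0.5139, -0.2396, 0.0232]
tcp_rot: [[0.999, 0.003, 0.05], [-0.05, -0.003, 0.999], [0.004, -1.0, -0.003]]
wrist_force: [-0.2, 0.1, -0.4]
width: 0.0874
```

```bash
python3 - <<'E'
from h import *
plan(np.array([.5125,-.2385,.021]),goalR(np.deg2rad(87.2)),1)
E
```

```text
[[-0.0015, 0.0022, 0.001], [0.0027, -0.0014, 0.0036]]
```

>>> carry_out(
  targets=[
    [[-0.0015,0.002,0.001],[0.003,-0.001,0.003],1],
    [[0,0,0],[0,0,0],-1],
    [[0,0,0],[0,0,0],-1],
    [[0,0,0],[0,0,0],-1],
    [[0,0,0],[0,0,0],-1],
    [[0,0,0],[0,0,0],-1],
    [[0,0,0],[0,0,0],-1],
  ],
  grip_force=60,
)

```text
clock: 3.2
ee_pos: [0.5128, -0.2385, 0.0216]
tcp_rot: [[0.999, 0.001, 0.049], [-0.049, -0.0, 0.999], [0.001, -1.0, -0.0]]
wrist_force: [0.1, -0.5, 0.6]
width: 0.0352
```

>>> carry_out(
  targets=[
    [[0,0,0],[0,0,0],-1],
    [[0,0,0],[0,0,0],-1],
    [[0,0,0],[0,0,0],-1],
    [[0,0,0],[0,0,0],-1],
  ],
)

```text
clock: 3.7
ee_pos: [0.5123, -0.2382, 0.0216]
tcp_rot: [[0.999, 0.0, 0.049], [-0.049, 0.0, 0.999], [0.0, -1.0, 0.0]]
wrist_force: [0.2, 1.1, 0.4]
width: 0.0234
```

```bash
python3 - <<'E'
from h import *
p,R=plan(np.array([.520,-.2,.045]),goalR(np.deg2rad(87.2)),2)
plan(np.array([.574,.0025,.036]),goalR(np.deg2rad(98.75)),8,p,R)
E
```

```text
[[0.0029, -0.0117, 0.0193], [-0.0002, 0.0002, 0.0001]]
[[0.0029, -0.0117, 0.0193], [-0.0002, 0.0002, 0.0001]]
[[0.0055, 0.0011, 0.0256], [0.0, -0.0252, 0.0]]
[[0.0061, 0.0011, 0.0255], [0.0, -0.0252, 0.0]]
[[0.0068, 0.0011, 0.0253], [0.0, -0.0252, 0.0]]
[[0.0074, 0.0011, 0.0251], [0.0, -0.0252, 0.0]]
[[0.0081, 0.0011, 0.0249], [0.0, -0.0252, 0.0]]
[[0.0087, 0.0011, 0.0247], [0.0, -0.0252, 0.0]]
[[0.0093, 0.0011, 0.0245], [0.0, -0.0252, 0.0]]
[[0.0099, 0.0011, 0.0242], [0.0, -0.0252, 0.0]]
```

>>> carry_out(
  targets=[
    [[0,-0.012,0],[0,0,0],-1],
    [[0.003,-0.012,0.02],[0,0,0],-1],
    [[0.006,0.001,0.026],[0,-0.025,0],-1],
    [[0.006,0.001,0.026],[0,-0.025,0],-1],
    [[0.007,0.001,0.025],[0,-0.025,0],-1],
    [[0.007,0.001,0.025],[0,-0.025,0],-1],
    [[0.008,0.001,0.025],[0,-0.025,0],-1],
    [[0.009,0.001,0.025],[0,-0.025,0],-1],
    [[0.009,0.001,0.025],[0,-0.025,0],-1],
    [[0.01,0.001,0.024],[0,-0.025,0],-1],
    [[0,0,0],[0,0,0],-1],
    [[0,0,0],[0,0,0],-1],
  ],
)

```text
clock: 5.2
ee_pos: [0.5704, 0.0046, 0.0464]
tcp_rot: [[0.987, 0.002, -0.161], [0.161, 0.003, 0.987], [0.003, -1.0, 0.002]]
wrist_force: [0.9, -0.6, -2.0]
width: 0.0235
```

```bash
python3 - <<'E'
from h import *
grab("e")
s=manip.state();print(s["clock"],s["ee_pos"],s["wrist_force"])
R=np.array(s["tcp_rot"]);p=np.array(s["ee_pos"])
toe=p+R@np.array([0,-.0124,.125]);print("toe pred",toe,proj("scene",toe),proj("top",toe),np.degrees(np.arctan2(R[1,2],R[0,2])))
i=cv2.imread("pics/e_scene.png");cv2.imwrite("pics/e1.png",cv2.resize(i[110:260,220:400],None,fx=4,fy=4,interpolation=cv2.INTER_CUBIC))
i=cv2.imread("pics/e_top.png");cv2.imwrite("pics/e2.png",cv2.resize(i[150:270,180:330],None,fx=5,fy=5,interpolation=cv2.INTER_CUBIC))
E
```

```text
5.3 [0.57038505 0.00392868 0.0462816 ] [ 0.85826435 -0.71530755 -3.14898353]
toe pred [0.55032071 0.12727538 0.0590007 ] [[293.02555007 189.99841557]] [[236.70802992 207.88447748]] 99.22452957743535
```

View pics/e1.png

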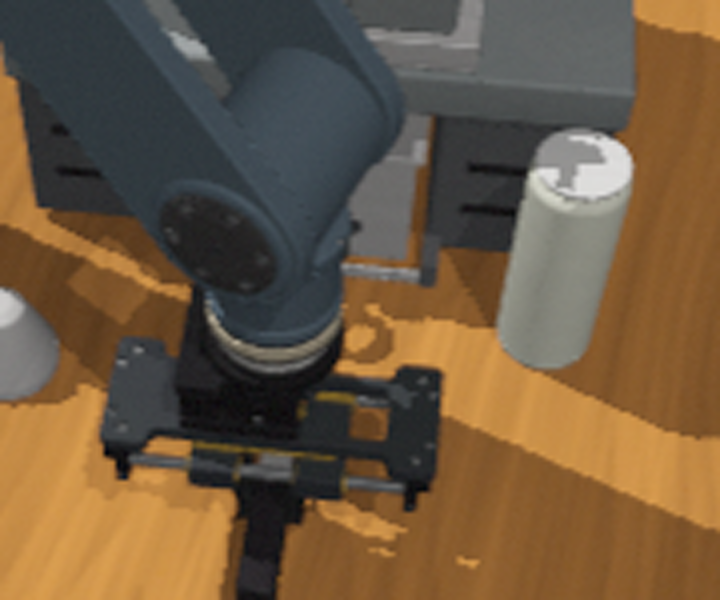

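View pics/e2.png

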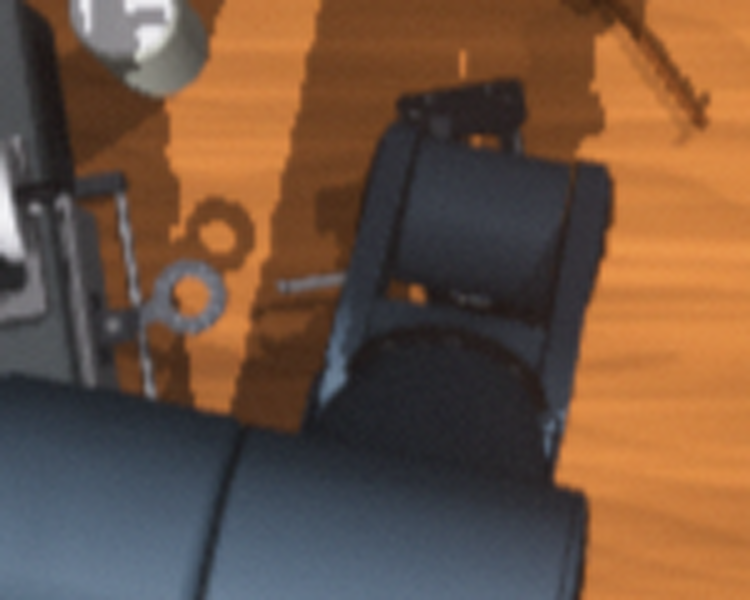

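```bash
python3 - <<'E'
from h import *
c=lambda x,y,f,u,v:((x+.5)/f-.5+u,(y+.5)/f-.5+v)
t=ray("top",*c(282,287,5,180,150),.059);r=ray("top",*c(191,297,5,180,150),.0665)
print(t,r,r-t)
R=np.array(manip.state()["tcp_rot"]);print(R.T@(r-t), R.T@(np.array([.546,.185,0])-np.array([.5503,.1273,0])))
E
```

```text
[0.55300873 0.12944953 0.059     ] [0.54642508 0.18386713 0.0665    ] [-0.00658365  0.0544176   0.0075    ]
[ 0.00224378 -0.00735437  0.05478822] [0.00500474 0.00016007 0.05764293]
```

>>> carry_out(
  targets=[
    [[0,0.008,0],[0,0,0],-1],
    [[0,0.006,0],[0,0,0],-1],
    [[0,0,0],[0,0,0],-1],
  ],
)

```text
clock: 5.68
ee_pos: [0.57, 0.0021, 0.0311]
tcp_rot: [[0.988, 0.001, -0.157], [0.157, 0.003, 0.988], [0.002, -1.0, 0.003]]
wrist_force: [-1.3, 1.0, -2.3]
width: 0.0237
```

>>> carry_out(
  targets=[
    [[0.001,0,0.014],[0,0,0],-1],
    [[0.001,0,0.014],[0,0,0],-1],
    [[0.001,0,0.014],[0,0,0],-1],
    [[0,0,0.012],[0,0,0],-1],
    [[0,0,0],[0,0,0],-1],
    [[0,0,0],[0,0,0],-1],
  ],
)

```text
clock: 6.42
ee_pos: [0.5639, 0.0609, 0.0314]
tcp_rot: [[0.987, 0.001, -0.159], [0.159, 0.003, 0.987], [0.002, -1.0, 0.003]]
wrist_force: [0.1, 0.2, -2.9]
width: 0.0234
```

```bash
python3 - <<'E'
from h import *
grab("f")
s=manip.state();print(s["clock"],s["ee_pos"],s["wrist_force"],s["wrist_torque"])
R=np.array(s["tcp_rot"]);p=np.array(s["ee_pos"])
toe=p+R@np.array([0,-.0124,.125]);print("toe pred",toe,proj("top",toe),np.degrees(np.arctan2(R[1,2],R[0,2])))
i=cv2.imread("pics/f_scene.png");cv2.imwrite("pics/f1.png",cv2.resize(i[90:240,220:400],None,fx=4,fy=4,interpolation=cv2.INTER_CUBIC))
i=cv2.imread("pics/f_top.png");cv2.imwrite("pics/f2.png",cv2.resize(i[160:260,180:280],None,fx=6,fy=6,interpolation=cv2.INTER_CUBIC))
E
```

```text
6.525 [0.56386625 0.0605272  0.0313564 ] [-0.20539919 -0.16092777 -2.43967408] [ 0.06952156 -0.04854603  0.02407264]
toe pred [0.54411313 0.18391843 0.04413051] [[218.64597439 210.09480903]] 99.08542719150019
```

View pics/f1.png

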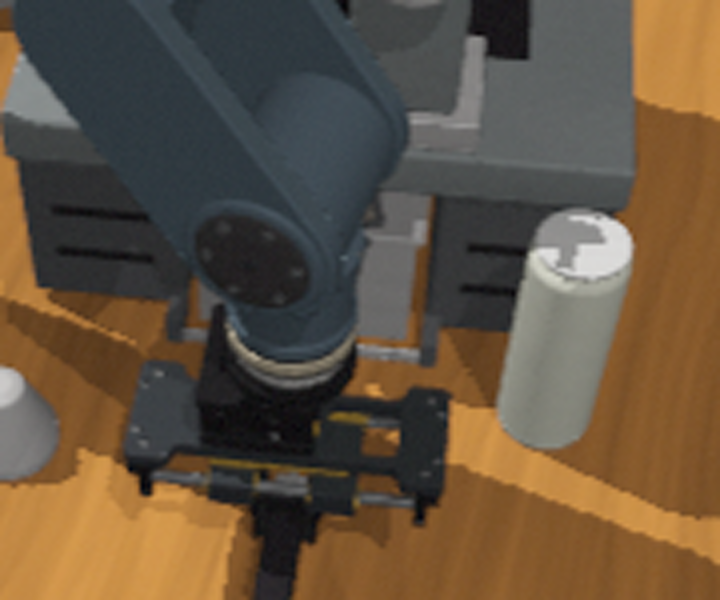

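View pics/f2.png

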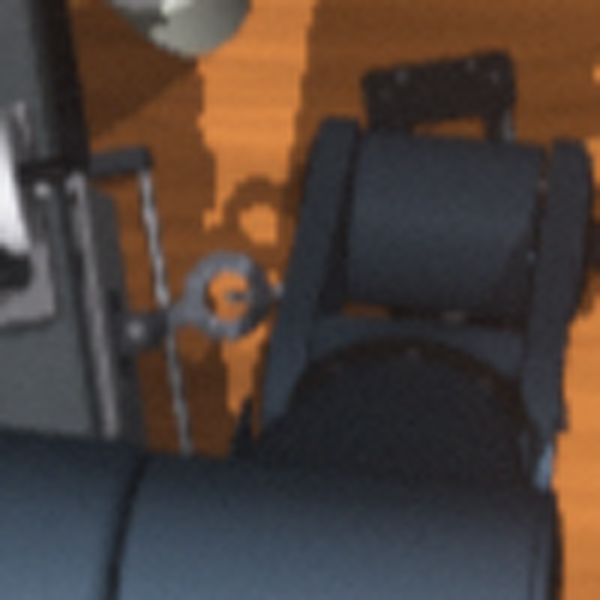

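>>> carry_out(
  targets=[
    [[0,-0.008,0.001],[0,0,0],-1],
    [[0,-0.008,0.001],[0,0,0],-1],
    [[0,-0.006,0],[0,0,0],-1],
    [[0,-0.003,0],[0,0,0],-1],
    [[0,0,0],[0,0,0],-1],
  ],
)

```text
clock: 7.15
ee_pos: [0.5642, 0.0613, 0.0588]
tcp_rot: [[0.988, 0.003, -0.156], [0.156, 0.003, 0.988], [0.003, -1.0, 0.002]]
wrist_force: [0.4, 0.2, -1.5]
width: 0.0237
```

```bash
python3 - <<'E'
from h import *
im,d=manip.get_image("top")
s=manip.state();print(s["clock"],s["ee_pos"],s["wrist_force"],s["wrist_torque"])
cv2.imwrite("pics/g2.png",cv2.resize(im[160:260,180:280],None,fx=6,fy=6,interpolation=cv2.INTER_CUBIC))
E
```

```text
7.2 [0.56411325 0.06125176 0.05868816] [ 0.28078966 -0.18000886 -2.37764752] [ 0.04326706 -0.08328026 -0.00604457]
```

View pics/g2.png

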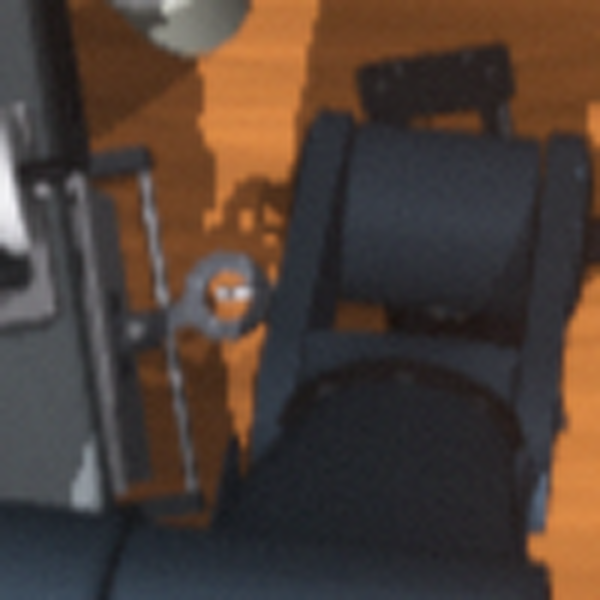

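>>> carry_out(
  targets=[
    [[0,-0.004,0.001],[0,0,0],-1],
    [[0,-0.005,0.001],[0,0,0],-1],
    [[0,-0.005,0.001],[0,0,0],-1],
    [[0,0,0],[0,0,0],-1],
  ],
)

```text
clock: 7.7
ee_pos: [0.5625, 0.0644, 0.0721]
tcp_rot: [[0.988, -0.0, -0.157], [0.157, 0.003, 0.988], [0.0, -1.0, 0.003]]
wrist_force: [0.2, -1.1, -6.0]
width: 0.0241
```

```bash
python3 - <<'E'
from h import *
grab("i")
s=manip.state();print(s["clock"],s["ee_pos"],s["wrist_force"],s["wrist_torque"])
im=cv2.imread("pics/i_top.png")
cv2.imwrite("pics/i2.png",cv2.resize(im[160:260,180:280],None,fx=6,fy=6,interpolation=cv2.INTER_CUBIC))
i=cv2.imread("pics/i_scene.png");cv2.imwrite("pics/i1.png",cv2.resize(i[90:240,220:400],None,fx=4,fy=4,interpolation=cv2.INTER_CUBIC))
E
```

```text
7.8 [0.56243505 0.06432923 0.07181908] [ 0.18391799 -0.71821454 -7.03769151] [-0.278003   -0.2040703  -0.02374254]
```

View pics/i2.png

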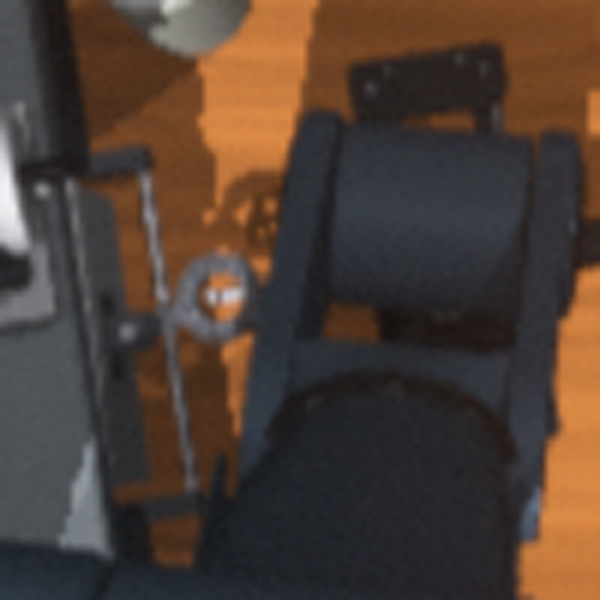

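View pics/i1.png

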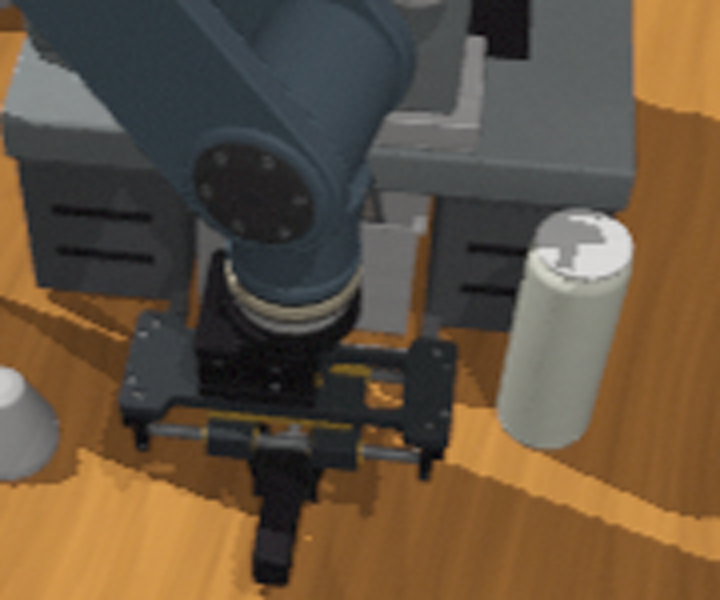

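>>> carry_out(
  targets=[
    [[0,-0.006,0.0015],[0,0,0],-1],
    [[0,-0.006,0.0015],[0,0,0],-1],
    [[0,-0.006,0.0015],[0,0,0],-1],
    [[0,0,0],[0,0,0],-1],
  ],
)

```text
clock: 8.3
ee_pos: [0.5605, 0.0697, 0.0906]
tcp_rot: [[0.988, -0.003, -0.157], [0.157, 0.003, 0.988], [-0.002, -1.0, 0.004]]
wrist_force: [0.5, 0.5, -6.6]
width: 0.0237
```

```bash
python3 - <<'E'
from h import *
np.set_printoptions(precision=4,suppress=True)
grab("j")
s=manip.state();print(s["clock"],s["ee_pos"],s["wrist_force"],s["wrist_torque"])
for t in "aij":
    im=cv2.imread(f"pics/{t}_top.png");P=unproj("top",np.load(f"pics/{t}_top.npy"))
    print(t,[P[v,196:201].round(3)[:,2] for v in(212,220,230)],"ring",P[207:213,212:216,2].max(), P[:, :][200:215,208:226][...,2].max())
cv2.imwrite("pics/j2.png",cv2.resize(im[160:260,180:280],None,fx=6,fy=6,interpolation=cv2.INTER_CUBIC))
i=cv2.imread("pics/j_scene.png");cv2.imwrite("pics/j1.png",cv2.resize(i[90:240,220:400],None,fx=4,fy=4,interpolation=cv2.INTER_CUBIC))
E
```

```text
8.4 [0.5605 0.0695 0.0902] [-0.4125  0.6596 -5.7829] [-0.2602 -0.1547 -0.0532]
a [array([0.101, 0.089, 0.078, 0.069, 0.072]), array([0.001, 0.102, 0.094, 0.078, 0.063]), array([0.158, 0.006, 0.103, 0.1  , 0.079])] ring 0.07701799428787526 1.6048262900850945
i [array([0.078, 0.087, 0.082, 0.082, 0.076]), array([0.096, 0.087, 0.089, 0.066, 0.046]), array([0.161, 0.105, 0.09 , 0.077, 0.059])] ring 0.08521355054802271 1.6048262900850945
j [array([0.086, 0.092, 0.089, 0.097, 0.097]), array([0.084, 0.083, 0.055, 0.039, 0.031]), array([0.16 , 0.082, 0.066, 0.061, 0.05 ])] ring 0.10527766297584851 1.6048262900850945
```

View pics/j2.png

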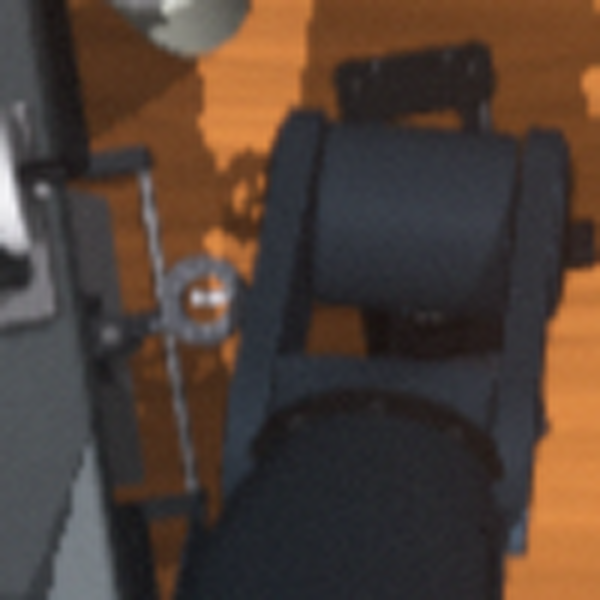

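View pics/j1.png

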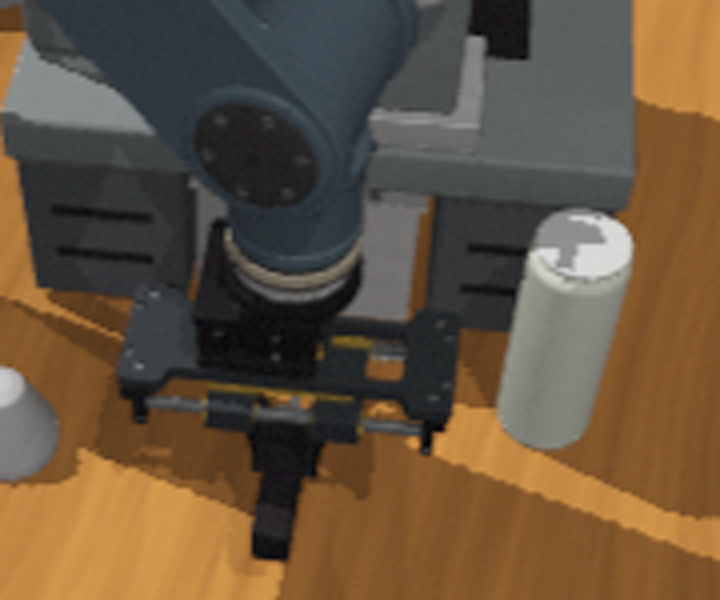

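>>> carry_out(
  targets=[
    [[0,-0.005,0.0015],[0,0,0],-1],
    [[0,-0.005,0.0015],[0,0,0],-1],
    [[0,0,0],[0,0,0],-1],
  ],
)

```text
clock: 8.78
ee_pos: [0.5594, 0.0728, 0.1005]
tcp_rot: [[0.988, -0.005, -0.156], [0.156, 0.004, 0.988], [-0.004, -1.0, 0.005]]
wrist_force: [-0.5, 0.7, -6.8]
width: 0.0235
```

```bash
python3 - <<'E'
from h import *
np.set_printoptions(precision=4,suppress=True)
grab("k")
s=manip.state();print(s["clock"],s["ee_pos"],s["wrist_force"],s["wrist_torque"])
i=cv2.imread("pics/k_scene.png");P=unproj("scene",np.load("pics/k_scene.npy"))
R=np.array(s["tcp_rot"]);p=np.array(s["ee_pos"])
q=(P.reshape(-1,3)-p)@R
m=(abs(q[:,0])<.009)&(q[:,2]<-.02)&(q[:,2]>-.08)&(q[:,1]>-.04)&(q[:,1]<.02)
Q=q[m];print(len(Q))
for a in np.arange(-.08,-.02,.01):
    k=Q[(Q[:,2]>a)&(Q[:,2]<=a+.01)]
    if len(k):print(round(a+.005,3),len(k),np.median(k[:,1]),k[:,1].min())
cv2.imwrite("pics/k1.png",cv2.resize(i[90:240,220:400],None,fx=4,fy=4,interpolation=cv2.INTER_CUBIC))
E
```

```text
8.875 [0.5594 0.0727 0.1002] [-0.3759  0.9129 -7.009 ] [-0.235  -0.102  -0.0333]
186
-0.075 57 2.605086782614084e-05 -0.010695030612867563
-0.065 29 -0.009533745968218686 -0.012057550451102886
-0.055 23 -0.009074613293288668 -0.012237407225526452
-0.045 25 -0.009199972972726718 -0.01253315046578657
-0.035 28 -0.009190191062131715 -0.011332575773597876
-0.025 24 -0.009102791132363522 -0.012121379056078007
```

View pics/k1.png

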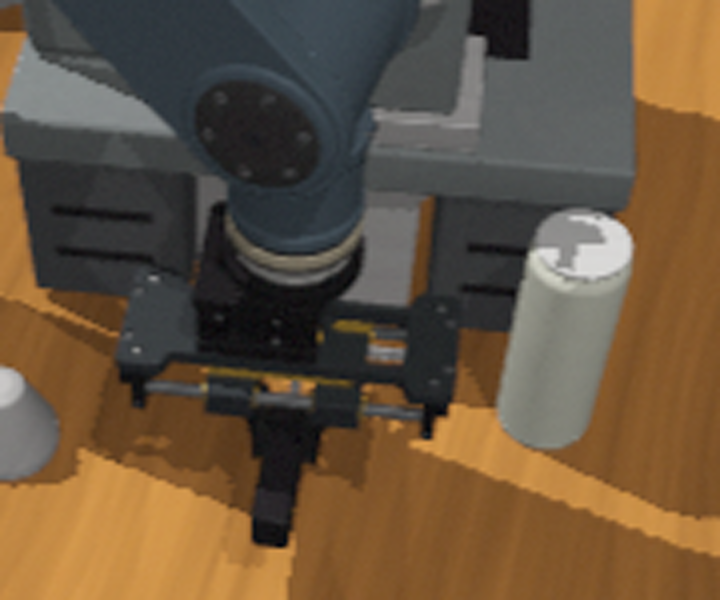

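>>> carry_out(
  targets=[
    [[0,0,-0.005],[0,0,0],-1],
    [[0,0,-0.006],[0,0,0],-1],
    [[0,0,-0.006],[0,0,0],-1],
    [[0,0,-0.006],[0,0,0],-1],
    [[0,0,-0.006],[0,0,0],-1],
    [[0,0,-0.006],[0,0,0],-1],
    [[0,0,0],[0,0,0],-1],
  ],
)

```text
clock: 9.75
ee_pos: [0.5645, 0.0352, 0.0992]
tcp_rot: [[0.988, -0.007, -0.155], [0.155, 0.004, 0.988], [-0.006, -1.0, 0.005]]
wrist_force: [-0.8, 0.4, -6.3]
width: 0.0237
```

```bash
cat > look.py <<'E'
import sys
from h import *
np.set_printoptions(precision=4,suppress=True)
t=sys.argv[1];grab(t)
s=manip.state();print(s["clock"],s["ee_pos"],s["wrist_force"],s["wrist_torque"])
R=np.array(s["tcp_rot"]);print("yaw",np.degrees(np.arctan2(R[1,2],R[0,2])))
i=cv2.imread(f"pics/{t}_scene.png")[90:240,200:400];j=cv2.imread(f"pics/{t}_top.png")[150:270,170:330]
a=cv2.resize(i,(400,300),interpolation=cv2.INTER_CUBIC);b=cv2.resize(j,(400,300),interpolation=cv2.INTER_CUBIC)
cv2.imwrite(f"pics/{t}_c.png",cv2.resize(np.hstack([a,b]),(800,300)))
E
python3 look.py l
```

```text
9.85 [0.5646 0.0354 0.0993] [-0.8187 -0.6354 -5.8011] [-0.4412 -0.11    0.0635]
yaw 98.96163211208726
```

View pics/l_c.png

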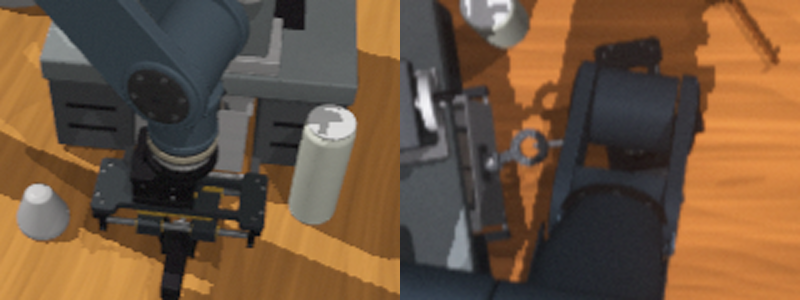

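>>> carry_out(
  targets=[
    [[0,0,-0.007],[0,0,0],-1],
    [[0,0,-0.008],[0,0,0],-1],
    [[0,0,-0.008],[0,0,0],-1],
    [[0,0,-0.008],[0,0,0],-1],
    [[0,0,-0.008],[0,0,0],-1],
    [[0,0,-0.008],[0,0,0],-1],
    [[0,0,0],[0,0,0],-1],
  ],
)

```text
clock: 10.72
ee_pos: [0.5722, -0.0142, 0.0989]
tcp_rot: [[0.988, -0.007, -0.156], [0.156, 0.004, 0.988], [-0.006, -1.0, 0.005]]
wrist_force: [-1.2, -0.6, -5.8]
width: 0.0236
```

```bash
python3 look.py m
```

```text
10.825 [ 0.5722 -0.0138  0.099 ] [ 0.6029 -1.2901 -5.3225] [-0.564  -0.1584  0.0022]
yaw 98.99094657617987
```

View pics/m_c.png

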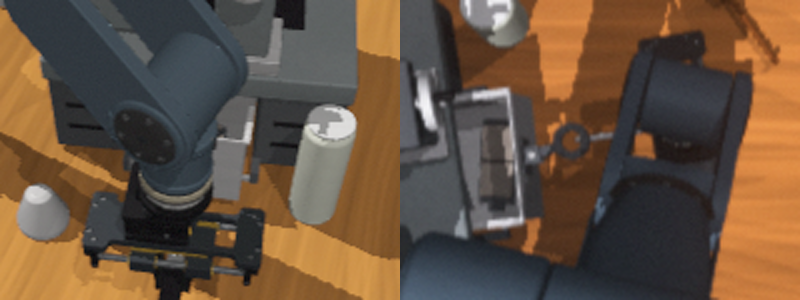

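>>> carry_out(
  targets=[
    [[0,0,-0.008],[0,0,0],-1],
    [[0,0,-0.008],[0,0,0],-1],
    [[0,0,-0.008],[0,0,0],-1],
    [[0,0,-0.008],[0,0,0],-1],
    [[0,0,-0.008],[0,0,0],-1],
    [[0,0,-0.008],[0,0,0],-1],
    [[0,0,0],[0,0,0],-1],
  ],
)

```text
clock: 11.7
ee_pos: [0.5792, -0.0632, 0.0984]
tcp_rot: [[0.988, -0.009, -0.156], [0.156, 0.006, 0.988], [-0.008, -1.0, 0.007]]
wrist_force: [-0.3, 1.5, -3.7]
width: 0.0234
```

```bash
python3 look.py n
```

```text
11.8 [ 0.5794 -0.0629  0.0986] [ 0.0408  0.5822 -4.4193] [-0.1476 -0.0774  0.1163]
yaw 99.00943718227703
```

View pics/n_c.png

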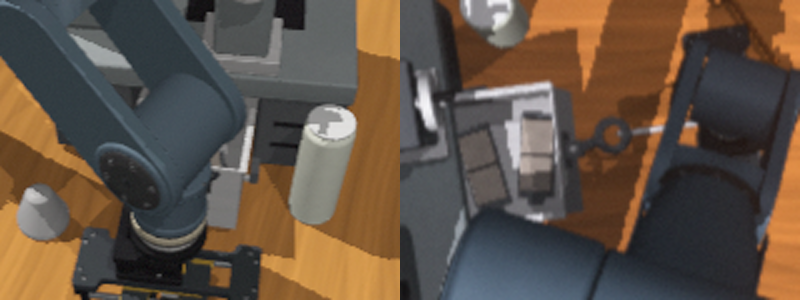

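>>> carry_out(
  targets=[
    [[0,0.001,-0.008],[0,0,0],-1],
    [[0,0.001,-0.008],[0,0,0],-1],
    [[0,0.002,-0.008],[0,0,0],-1],
    [[0,0.002,-0.008],[0,0,0],-1],
    [[0,0.002,-0.008],[0,0,0],-1],
    [[0,0,0],[0,0,0],-1],
  ],
)

```text
clock: 12.55
ee_pos: [0.585, -0.1039, 0.089]
tcp_rot: [[0.988, -0.011, -0.157], [0.157, 0.007, 0.988], [-0.009, -1.0, 0.009]]
wrist_force: [-0.0, 1.1, -5.3]
width: 0.0233
```

```bash
python3 look.py o
```

```text
12.65 [ 0.5852 -0.1036  0.0893] [-0.9371 -0.3266 -4.9464] [-0.3188 -0.0997  0.0729]
yaw 99.06362724976017
```

View pics/o_c.png

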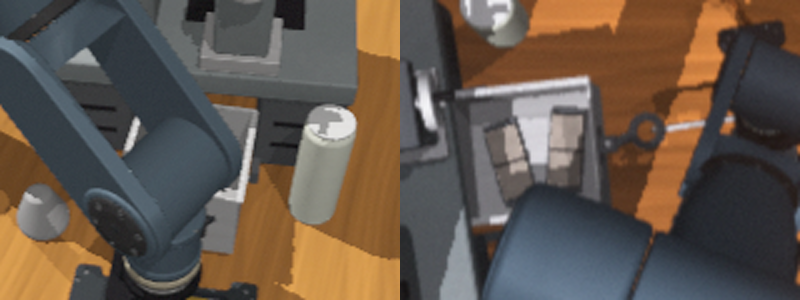

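>>> carry_out(
  targets=[
    [[0,0.001,-0.006],[0,0,0],-1],
    [[0,0.001,-0.006],[0,0,0],-1],
    [[0,0.001,-0.006],[0,0,0],-1],
    [[0,0,-0.006],[0,0,0],-1],
    [[0,0,-0.006],[0,0,0],-1],
    [[0,0,-0.007],[0,0,0],-1],
    [[0,0,-0.008],[0,0,0],-1],
    [[0,0,0],[0,0,0],-1],
  ],
)

```text
clock: 13.65
ee_pos: [0.593, -0.1515, 0.0857]
tcp_rot: [[0.987, -0.009, -0.158], [0.158, 0.006, 0.987], [-0.008, -1.0, 0.007]]
wrist_force: [-0.1, 0.1, -6.4]
width: 0.0233
```

```bash
python3 look.py p
```

```text
13.75 [ 0.5931 -0.1512  0.0859] [-0.5661 -0.6347 -4.7342] [-0.5691 -0.181   0.0504]
yaw 99.11480141601388
```

View pics/p_c.png

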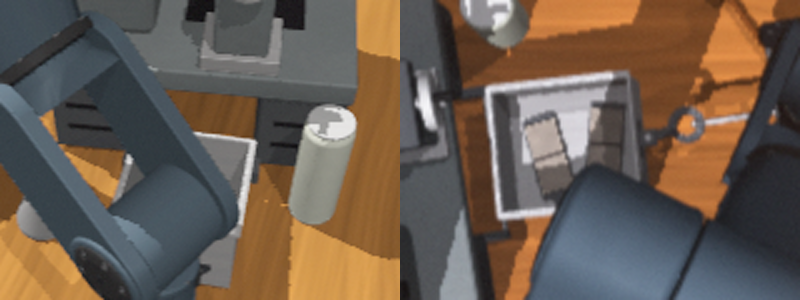

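>>> carry_out(
  targets=[
    [[0,0,-0.007],[0,0,0],-1],
    [[0,0,-0.008],[0,0,0],-1],
    [[0,0,-0.008],[0,0,0],-1],
    [[0,0,-0.006],[0,0,0],-1],
    [[0,0,0],[0,0,0],-1],
    [[0,0.005,0],[0,0,0],-1],
    [[0,0.005,0],[0,0,0],-1],
    [[0,0.005,0],[0,0,0],-1],
    [[0,0.004,0],[0,0,0],-1],
    [[0,0.003,0],[0,0,0],-1],
    [[0,0.003,0],[0,0,0],-1],
    [[0,0,0],[0,0,0],-1],
  ],
)

```text
clock: 15.25
ee_pos: [0.5989, -0.1825, 0.06]
tcp_rot: [[0.987, -0.006, -0.158], [0.158, 0.004, 0.987], [-0.006, -1.0, 0.005]]
wrist_force: [-0.2, 0.8, -1.6]
width: 0.0237
```

```bash
python3 look.py q; python3 - <<'E'
from h import *
i=cv2.imread("pics/q_top.png");cv2.imwrite("pics/q2.png",cv2.resize(i[150:270,180:330],None,fx=5,fy=5,interpolation=cv2.INTER_CUBIC))
E
```

```text
15.35 [ 0.5991 -0.1827  0.0603] [ 0.136   1.0563 -1.9905] [ 0.0071 -0.1101 -0.0593]
yaw 99.11965443634786
```

View pics/q2.png

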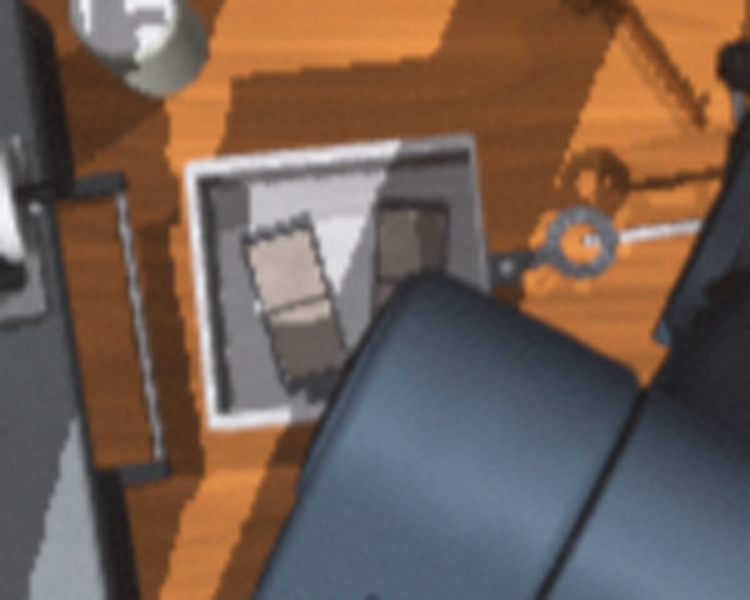

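>>> carry_out(
  targets=[
    [[0,0,0.005],[0,0,0],-1],
    [[0,0.005,0],[0,0,0],-1],
    [[0,0.006,0],[0,0,0],-1],
    [[0,0.006,0],[0,0,0],-1],
    [[0,0.005,0],[0,0,0],-1],
    [[0,0.004,0],[0,0,0],-1],
    [[0,0,0],[0,0,0],-1],
  ],
)

```text
clock: 16.23
ee_pos: [0.5981, -0.1769, 0.0325]
tcp_rot: [[0.987, -0.006, -0.158], [0.158, 0.004, 0.987], [-0.005, -1.0, 0.005]]
wrist_force: [-0.2, 0.4, -2.7]
width: 0.0235
```

```bash
python3 look.py r; python3 - <<'E'
from h import *
i=cv2.imread("pics/r_top.png");cv2.imwrite("pics/r2.png",cv2.resize(i[150:270,180:330],None,fx=5,fy=5,interpolation=cv2.INTER_CUBIC))
E
```

```text
16.325 [ 0.5984 -0.1771  0.0329] [ 0.0267  0.1825 -1.7862] [-0.0659 -0.0946  0.0079]
yaw 99.11273876616103
```

View pics/r2.png

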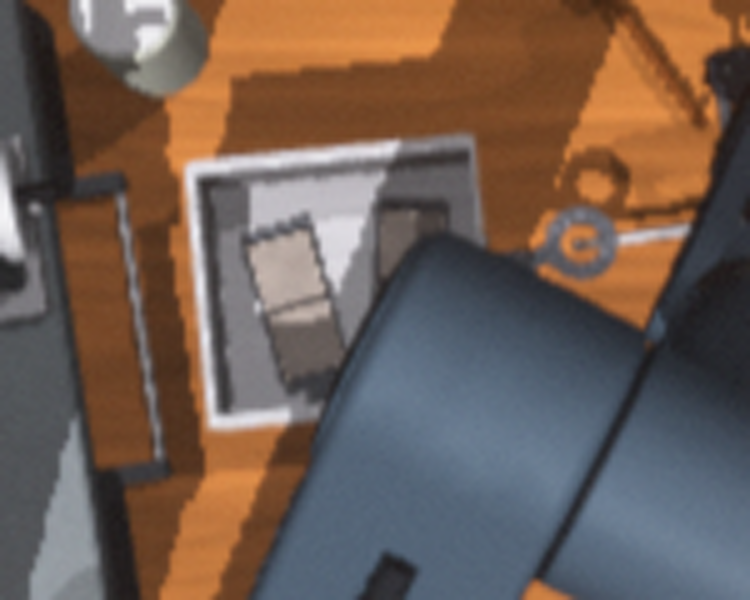

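>>> carry_out(
  targets=[
    [[0,0,-0.01],[0,0,0],-1],
    [[0,0,-0.012],[0,0,0],-1],
    [[0,0,-0.015],[0,0,0],-1],
    [[0,0,-0.015],[0,0,0],-1],
    [[0,0,-0.01],[0,0,0],-1],
    [[0,0,-0.008],[0,0,0],-1],
    [[0,0,0],[0,0,0],-1],
  ],
)

```text
clock: 17.2
ee_pos: [0.611, -0.2534, 0.0335]
tcp_rot: [[0.988, -0.003, -0.157], [0.157, 0.001, 0.988], [-0.002, -1.0, 0.002]]
wrist_force: [0.6, -0.1, -3.2]
width: 0.0236
```

```bash
python3 look.py s; python3 - <<'E'
from h import *
i=cv2.imread("pics/s_scene.png");cv2.imwrite("pics/s2.png",cv2.resize(i[90:340,200:460],(780,750))[:600])
s=manip.state();print(np.array(s["tcp_rot"]).round(4))
E
```

```text
17.3 [ 0.6106 -0.2523  0.0333] [-0.4614  0.7621 -2.3861] [ 0.0506 -0.1356  0.0529]
yaw 99.05959437982479
[[ 0.9875 -0.0035 -0.1575]
 [ 0.1575  0.0022  0.9875]
 [-0.0031 -1.      0.0027]]
```

View pics/s_top.png

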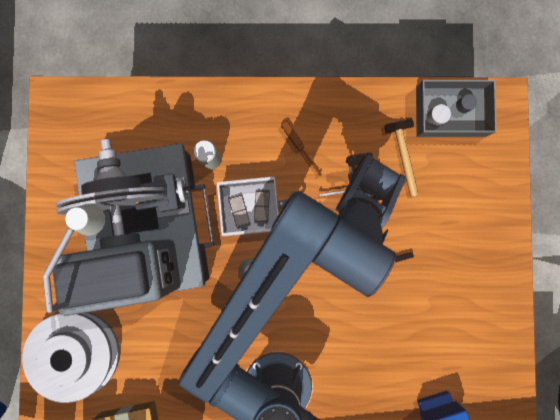

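View pics/s_scene.png

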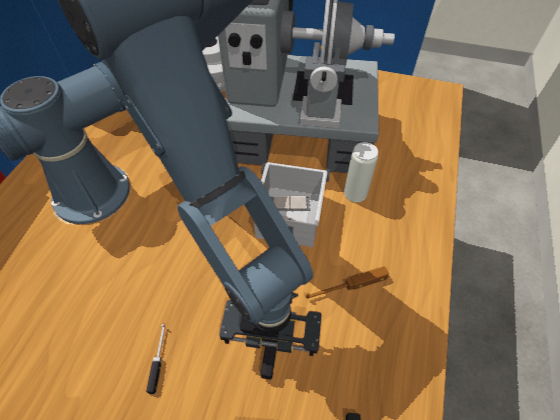

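>>> carry_out(
  targets=[
    [[0,0.004,0],[0,0,0],-1],
    [[0,0.004,0],[0,0,0],-1],
    [[0,0.002,0],[0,0,0],-1],
    [[0,0,0],[0,0,0],-1],
  ],
)

```text
clock: 17.8
ee_pos: [0.6101, -0.2502, 0.0222]
tcp_rot: [[0.987, -0.005, -0.159], [0.159, 0.004, 0.987], [-0.005, -1.0, 0.004]]
wrist_force: [0.4, -0.1, -2.8]
width: 0.0238
```

>>> carry_out(
  targets=[
    [[0,0.001,0],[-0.004,0,0.004],-1],
    [[0,0.0005,0],[0,0,0],-1],
    [[0,0,0],[0,0,0],-1],
  ],
)

```text
clock: 18.18
ee_pos: [0.6103, -0.2503, 0.0219]
tcp_rot: [[0.987, -0.008, -0.16], [0.16, -0.002, 0.987], [-0.009, -1.0, -0.0]]
wrist_force: [1.1, 0.2, -2.6]
width: 0.023
```

>>> carry_out(
  targets=[
    [[0,0.001,0],[0,0,-0.008],-1],
    [[0,0.001,0],[0,0,0],-1],
    [[0,0,0],[0,0,0],-1],
  ],
)

```text
clock: 18.55
ee_pos: [0.6103, -0.2504, 0.0219]
tcp_rot: [[0.987, 0.001, -0.159], [0.159, -0.0, 0.987], [0.001, -1.0, -0.001]]
wrist_force: [-0.5, -0.1, -2.3]
width: 0.0235
```

>>> carry_out(
  targets=[
    [[0,0.002,0],[0,0,0],-1],
    [[0,0.002,0],[0,0,0],-1],
  ],
)

```text
clock: 18.8
ee_pos: [0.6104, -0.2505, 0.0216]
tcp_rot: [[0.987, 0.001, -0.16], [0.16, -0.0, 0.987], [0.001, -1.0, -0.0]]
wrist_force: [-4.4, 2.5, 13.5]
width: 0.0238
```

>>> carry_out(
  targets=[
    [[0,0,0],[0,0,0],-1],
    [[0,0,0],[0,0,0],-1],
    [[0,0,0],[0,0,0],0],
    [[0,0,0],[0,0,0],0],
    [[0,0,0],[0,0,0],0],
    [[0,0,0],[0,0,0],0.3],
    [[0,0,0],[0,0,0],0.3],
    [[0,0,0],[0,0,0],0.3],
  ],
)

```text
clock: 19.8
ee_pos: [0.6115, -0.2512, 0.0211]
tcp_rot: [[0.987, 0.003, -0.159], [0.159, -0.002, 0.987], [0.003, -1.0, -0.002]]
wrist_force: [-0.4, 0.7, 0.4]
width: 0.0555
```

Released. Raising straight up, then moving aside to look.

>>> carry_out(
  targets=[
    [[0,-0.02,0],[0,0,0],0.3],
    [[0,-0.03,0],[0,0,0],0.3],
    [[0,-0.04,0],[0,0,0],0.3],
    [[0,-0.04,0],[0,0,0],0.3],
    [[0,-0.03,0],[0,0,0],0.3],
    [[0,0,-0.04],[0,0,0],0.3],
    [[-0.02,0,-0.05],[0,0,0],0.3],
    [[-0.03,0,-0.05],[0,0,0],0.3],
    [[-0.03,0,-0.05],[0,0,0],0.3],
    [[0,0,-0.03],[0,0,0],0.3],
    [[0,0,0],[0,0,0],0.3],
  ],
)

```text
clock: 21.18
ee_pos: [0.5683, -0.4878, 0.2058]
tcp_rot: [[0.987, 0.018, -0.162], [0.163, -0.014, 0.987], [0.015, -1.0, -0.016]]
wrist_force: [-0.3, -0.1, 0.2]
width: 0.0568
```

```bash
python3 look.py z; python3 - <<'E'
from h import *
np.set_printoptions(precision=4,suppress=True)
P=unproj("top",np.load("pics/z_top.npy"))
Ps=unproj("scene",np.load("pics/z_scene.npy"))
i=cv2.imread("pics/z_top.png");cv2.imwrite("pics/z2.png",cv2.resize(i[150:270,180:400],None,fx=3.6,fy=3.6,interpolation=cv2.INTER_CUBIC))
m=(Ps[...,0]>.45)&(Ps[...,0]<.65)&(Ps[...,1]>-.02)&(Ps[...,1]<.2)&(Ps[...,2]>.09)
print(m.sum(),np.percentile(Ps[m][:,2],[5,50,95]),cv2.minAreaRect((Ps[m][:,:2]*1000).astype(np.float32)))
E
```

```text
21.275 [ 0.5686 -0.4847  0.2053] [-0.0509 -0.2246  0.459 ] [ 0.0682 -0.1239  0.0063]
yaw 99.49401864652827
858 [0.0912 0.0993 0.1022] ((553.9011840820312, 88.81565856933594), (160.3586883544922, 176.23095703125), 5.979720592498779)
```

View pics/z_scene.png

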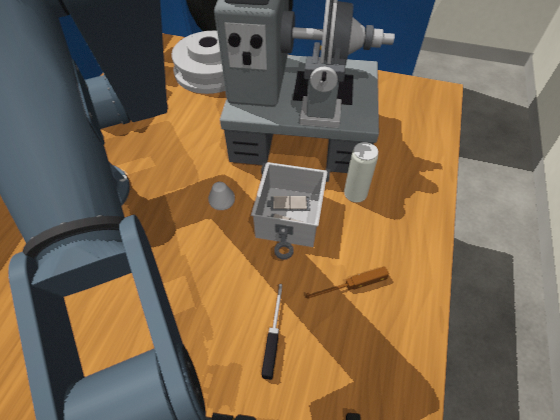

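View pics/z2.png

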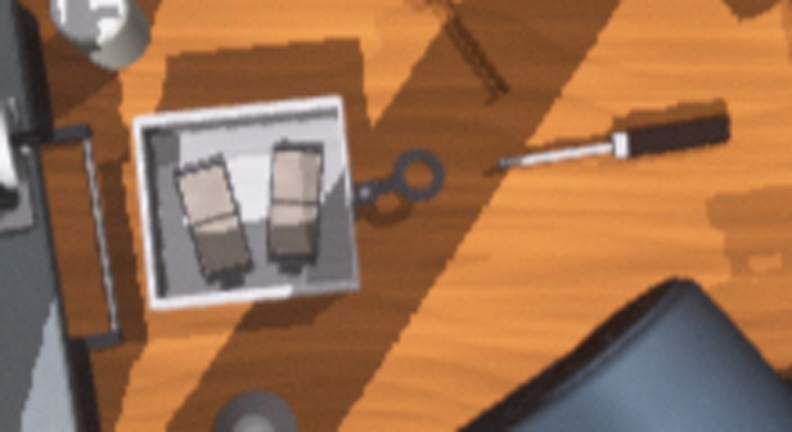

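```bash
python3 -c "
from station import manip
print(manip.state()['clock'],manip.state()['joint_velocities']);print(manip.finish_job())"
```

```text
21.275 [ 0.02584846 -0.00175252  0.02665393  0.00609145 -0.00365954 -0.00180396]
the job is handed in; nothing more can be done
None
```

The chip tray is out on the bench in front of the lathe with both pads still in it. The chip hook is laid down toe up, and I handed the job in at 21.3 s of the 67 s allowed.

- **Hook:** I took the larger black one and gripped it by the front of the handle. The toe went into the pull eye from below, which the top camera confirmed.
- **Lift and draw:** I raised the front to an estimated 28 mm, worked out from the rise of the hook. I then drew the tray straight out over the strip. The readings between moves stayed near 7 N at the wrist, including the hook's own weight.
- **Set down:** I lowered the tray, dropped the toe out of the eye and backed the hook away. The hook went down with a brief 13 N press on the bench before I opened the gripper.

**Last checks:**
- The tray's rim measures about 99 mm up, so it sits flat.
- The tray's centre is near (0.554, 0.089), with its rear clear of the strip by an estimated 45 mm.
- The hook's toe is clear of the eye.
- The cone, can and brown hook are where they were. The mallet's visible end is too.
- The arm stands clear of everything.

**Not confirmed:**
- The small black hook was hidden behind the arm in the last scene picture. It was in place earlier.
- I took no force readings within the moves, so I cannot rule out a brief higher peak.
- The rear edge came off the strip onto the bench, a drop of up to 10 mm, without disturbing the pads.

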